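Square up and clamp the printing carrier

TASK

Load the printing stage by pushing only, with the fingertips or the outside of the fingers: push the flat metal carrier along the stage without lifting it, its long side along the left side stop, until it sits square and snug in the corner against both the far stop and the left side stop, and push the sliding clamp bar across until it rests against the carrier and traps it there. Pick nothing up, leave the other things on the stage and bench where they are, and move the hand clear.

Things in the scene. Friction and masses are not known exactly. Their poses are not given: they have to be found in the camera images.
- stage: dark steel stage plate fixed on the bench, 260 (its x) x 320 (its y) x 12 mm, with two low steel stops on it; origin at the centre of its underside; its x points away from the robot (turned up to 0.25 rad either way), y to the left, z up. Its two black slots are flush: things slide over them
- stage_corner (a point): inner corner of the two stops on the plate's top (stage x +80, y +120, z 12 mm), axes as the stage's. Both stops are 15 mm thick and 15 mm high above the plate. Far stop: near face at stage x = +80 mm, from y = -100 to +135. Left side stop: inner face at stage y = +120 mm, from x = -40 to +80
- carrier: loose flat aluminium carrier, 90 (its x) x 70 (its y) x 20 mm, 0.2 to 0.42 kg, thin glass slide on top; lies on the stage plate; origin at the centre of its underside, z up. Starts turned up to 0.3 rad from the stage's x. Its 70 mm far edge (+x) goes to the far stop, its 90 mm left edge (+y) to the side stop: its centre ends at stage x +35, y +85 mm
- clamp (a joint): travel in m of the clamp bar along the stage's +y (to the left): 0 fully open, at most 0.20, growing towards the side stop; 0.17 when it touches a carrier seated in the corner. It slides stiffly (about 3 N, plus 8 N per m/s) and stays where it is left; starts between 0 and 0.05
- clamp_inner (a point): middle of the clamp bar's flat left face, which touches the carrier, 12.5 mm above the plate; axes as the stage's; at stage x +10 mm, y = joint - 120 mm. The aluminium bar is 120 mm long along the stage's x, 20 mm wide along y, its top 24.5 mm above the plate, with two dark screw heads 4 mm high
- clamp_outer (a point): middle of the clamp bar's flat right face, where it can be pushed, 12.5 mm above the plate (stage x +10 mm, y = joint - 140 mm); axes as the stage's
- vial: bystander: amber vial with a white cap, 22 mm across, 44 mm tall, standing on the stage's near left part; origin at the centre of its underside
- nozzle: bystander: steel nozzle, 20 mm across, 30 mm tall, standing on the stage behind the far stop; origin at the centre of its underside
- tip_box: bystander: open white compartment box, 80 x 150 x 22 mm, on the bench to the left; origin at the centre of its underside
- mouse: bystander: black computer mouse, 100 x 58 x 31 mm, on the bench to the right; origin at the centre of its underside
- clock: bystander: white desk clock, 85 mm wide, 103 mm tall, on the bench to the right; origin at its foot
- syringe: bystander: short clear syringe, 115 mm long, 22 mm high, lying on the bench to the left; origin under its middle
- jar: bystander: white jar, 52 mm across, 75 mm tall, on the bench to the left; origin at the centre of its underside
Not all that is in view belongs to the job. There is more than one size of the carrier; the one meant has the size given above.

How it is judged (in metres and radians):
At the end, for the whole second after the job is handed in: The carrier lies flat and at rest on the stage, within 3 mm of the far stop and of the side stop and within 0.04 rad of square, and the clamp bar is within 3 mm of where it touches the seated carrier (joint above 0.167) (x of carrier in the frame of stage above 0.032 m and y of carrier in the frame of stage above 0.082 m and angle between the x axis of carrier and the x axis of stage, either way round below 0.04 rad and z of carrier in the frame of stage below 0.014 m and angle between carrier's own z axis and vertical below 0.05 rad and value of joint clamp above 0.167 m and linear speed of carrier below 0.01 m/s).
It fails at once if the carrier is lifted (more than 8 mm off the plate) or tipped (more than 0.2 rad) (z of carrier in the frame of stage above 0.02 m or angle between carrier's own z axis and vertical above 0.2 rad).
It fails at once if a bystander is moved more than 15 mm or tipped over (distance of any of vial, nozzle, tip_box, mouse, clock, syringe, jar from where it was at the start of the episode above 0.015 m or angle between any of vial, nozzle, tip_box, mouse, clock, syringe, jar's own z axis and vertical above 0.4 rad).
It also fails if it takes over 58 s, if anything falls off the work surface, if the arm or the gripper's body presses on something with over 40 N, if the wrist force passes 120 N, or if a joint passes its speed limit or range.

ROBOT

A 6-joint arm with a two-finger parallel gripper is mounted at the origin on the work surface. World frame = base frame: x ahead of the robot, y to its left, z up, the work surface at z = 0. Lengths are in m, angles in degrees, forces in N, time in s.
With the tool pointing down it reaches from about 0.25 to 0.725 m from the base axis. Payload 9.7 kg.
Tool frame: the origin (TCP) lies midway between the tips of the shut fingers; the grasp point (between the pads) lies 19 mm behind it (bot.hold_point_z is the distance from the TCP to the grasp point, in m); z points along the fingers, y is the line along which they close (so a half turn about z gives the same grasp; the last joint's range is limited). The gripper opens to 85 mm and grips with 20 to 120 N. Pads are 22 mm wide; open, the fingers measure 114 mm over their backs; the gripper's body (76 mm by 85 mm) begins 54 mm behind the grasp point. The pads swing forward as they close: fully open they stand 13 mm farther back than shut.
Start: joints at [0, 4.979, 10.078, 95.1, 0, 90], TCP at [0.55, -0, 0.231] pointing down, gripper open.
Joint ranges: [-179.16, 179.16], [-48.56, 103.87], [-65.8, 70.77], [-126.05, 130.52], [-82.76, 87.17], [-180, 180]. Speed limits (degrees/s): [127.2, 127.2, 147.25, 180, 180, 180].

INTERFACE

Orientations are given as [roll, pitch, yaw] about the fixed x, y, z axes, in that order (R = Rz(yaw) Ry(pitch) Rx(roll)).
In Python, from workcell import bot gives the robot as it stands.
- The arm moves only by the tool play_rows, never from a script. Its argument "steps" is a list that holds one entry, the list of rows, each a list of 4 numbers: the shift along the tool's x, y, z in m, then the turn about the tool's z in rad. In form: [[[tx, ty, tz, yaw], ...]]. A call has exactly 5 rows; each row shifts and turns the commanded pose from where the row before left it, along the tool's axes as they then stand; what a row does not reach is not made up. A row lasts 1/12 s, in which the tool goes at most 41.7 mm and 7.16 degrees, less where a joint would pass 70% of its speed; a pose out of reach is approached as far as the arm can. A call is refused whole if a number of a shift passes 0.0417 or a number of a turn 0.125, either way. A call with a gripper value outside its range is refused whole. "gripper" is the finger opening in m, from 0 to 0.0854, set as the call begins (left out, the last holds). The fingers move at their own pace and stop on an object; "squeeze" is the grip in N (left out, the last holds). Time passes only in rows, so rows that do not move let the fingers close, or fill a call up. It gives the time, the measured TCP pose, the force, the opening and the grip force at its end, in the units of the state.
- bot.get_obs(): the state, without advancing time (a new reading comes with each control period).
- bot.camera(name): name is "scene" or "side" or "wrist"; returns a dict with "img" (420x560x3 uint8, blue, green, red), "vfov" (degrees; the focal length in pixels is half the picture's height over the tangent of half this angle, whatever the lens; pixels are square), "cx", "cy" (the principal point, pixels), "xyz" and "attitude" of the camera in the world. Camera axes: x right, y down, z forward; pixel columns grow to the right and rows downward; lengths in m; the calibration is good to about 2 mm. A picture is of the moment at which its call begins. There is no depth.
- bot.job_done(): hands the job in; it is judged then, once.
The state is a dict: "time": time; "q": joint angles; "qd": joint speeds; "joint_efforts": joint torques, N m; "ee_pos": TCP position; "tcp_rot": TCP orientation; "wrist_force": force on the tool from outside, world axes, zero at the start; "torque": the same for the moment, N m; "opening": finger opening in m; "grasp_force": force on a finger pad.
Only numpy, scipy, OpenCV 4.12 (cv2) and the standard library are available. Lean on these libraries where they do the work, as an engineer would, in place of code of your own. Each camera call takes 0.05 s, during which the arm holds its last target. There are 200 camera calls.

## Working session

There is one attempt and no reset: what is moved stays moved. The work goes in short steps, Python scripts to look and compute and a tool call to move; the robot and the scene stay as the last step left them, time stands still between calls to the robot, and variables do not carry over. Pictures are saved under pics/ and viewed, at most 13 in all, crops included, and the job is handed in when it is done.

Besides the shell and the picture viewer there is one more tool, called after "Emit:" as name([rows], argument=value, ...), one row to a line, values as JSON. play_rows: Moves the arm, as the interface text tells. Its arguments: {"type":"object","properties":{"steps":{"type":"array","items":{"type":"array","items":{"type":"array","items":{"type":"number"}}}},"gripper":{"type":"number"},"squeeze":{"type":"number"}},"required":["steps"]}

```bash
ls; mkdir -p pics
python3 - <<'E'
from workcell import bot
import cv2
for n in ["scene","side","wrist"]:
    c=bot.camera(n); cv2.imwrite(f"pics/{n}0.png",c["img"]); print(n,{k:v for k,v in c.items() if k!="img"})
print(bot.get_obs())
E
```

```text
pics
scene {'vfov': 43.36456970514964, 'cx': 281.5603530519525, 'cy': 210.9934437630065, 'xyz': array([ 1.26362783, -0.41716076,  0.84549261]), 'attitude': array([-133.79043979,    0.31190984,   60.44346668])}
side {'vfov': 50.78024964183567, 'cx': 282.10141545424244, 'cy': 218.57607611975314, 'xyz': array([0.12074409, 0.80229248, 0.68548885]), 'attitude': array([-125.46163866,   -0.29235048, -154.37950681])}
wrist {'vfov': 69.49769960946409, 'cx': 280.22584889289016, 'cy': 207.1868868847101, 'xyz': array([0.54965383, 0.07771364, 0.37412582]), 'attitude': array([1.62522451e+02, 3.62907514e-02, 9.63291024e-03])}
{'time': 0.15, 'q': array([ 1.54654186e-03,  5.00245584e+00,  1.00458096e+01,  9.50999214e+01,
       -5.04825788e-04,  9.00014565e+01]), 'qd': array([-0.01873266, -0.10169402,  0.12449695, -0.028648  , -0.10117357,
        0.00154891]), 'joint_efforts': array([-3.04631758e-03, -5.20762289e+01,  4.65044117e+01,  1.38444663e-02,
       -2.16874664e-04, -1.82086734e-05]), 'ee_pos': array([5.49826136e-01, 1.23299446e-05, 2.30767721e-01]), 'tcp_rot': array([-1.79943432e+02,  5.06263563e-04,  9.00000905e+01]), 'wrist_force': array([ 0.89415292, -0.65211198,  0.43287162]), 'torque': array([-0.00716078, -0.04180641, -0.02903543]), 'grasp_force': 0.0, 'opening': 0.08546901064677995}
```

View pics/scene0.png

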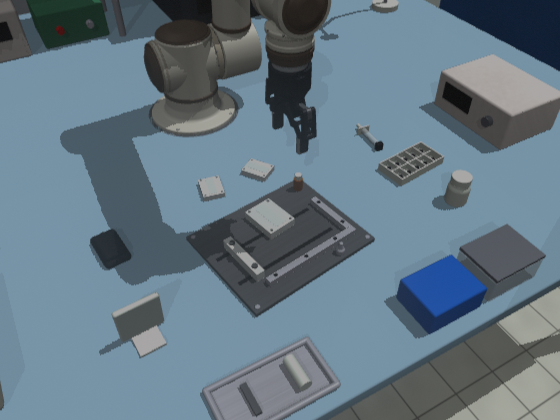

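View pics/side0.png

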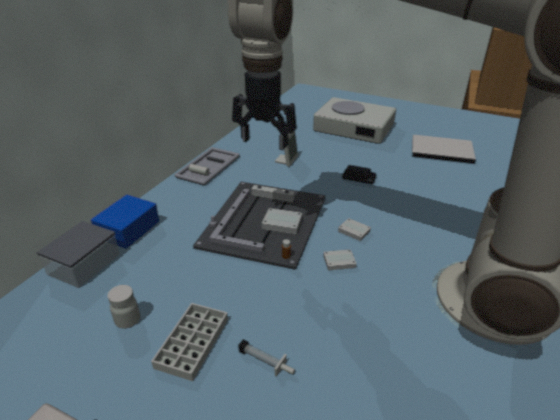

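View pics/wrist0.png

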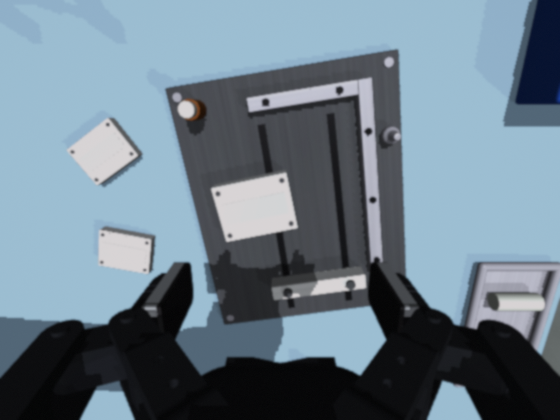

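The wrist view shows the carrier at about (255,207), the left stop at the top from (247,105) to (370,85), the far stop at right (365–378, 85–260), and the clamp bar at the bottom (272–368, 270–300). The vial is at (190,108) and the nozzle at (393,135). The other two views agree with this.

```bash
cat > h.py <<'E'
import numpy as np, cv2
from scipy.spatial.transform import Rotation as R
def ray(c,uv):
    f=c["img"].shape[0]/2/np.tan(np.radians(c["vfov"])/2)
    uv=np.atleast_2d(np.asarray(uv,float))
    d=np.c_[(uv[:,0]-c["cx"])/f,(uv[:,1]-c["cy"])/f,np.ones(len(uv))]
    return d@R.from_euler('xyz',c["attitude"],degrees=True).as_matrix().T
def plane(c,uv,z):
    d=ray(c,uv); return (c["xyz"]+d*((z-c["xyz"][2])/d[:,2])[:,None])[:,:2]
def blobs(c,thr=120,mn=300,sat=60):
    hsv=cv2.cvtColor(c["img"],cv2.COLOR_BGR2HSV)
    m=((hsv[...,2]>thr)&(hsv[...,1]<sat)).astype(np.uint8)*255
    m=cv2.morphologyEx(m,cv2.MORPH_CLOSE,np.ones((7,7)))
    return [k[:,0] for k in cv2.findContours(m,cv2.RETR_EXTERNAL,cv2.CHAIN_APPROX_NONE)[0] if cv2.contourArea(k)>mn]
def rect(c,k,z):
    p=plane(c,k,z); (x,y),(w,h),a=cv2.minAreaRect((p*1000).astype(np.float32))
    if w<h: w,h,a=h,w,a+90
    return np.round([x,y,w,h,(a+90)%180-90],1)
E
python3 - <<'E'
from workcell import bot
from h import *
c=bot.camera("wrist")
for k in blobs(c):
    print("px",k.mean(0).round(), "z32",rect(c,k,.032),"z36",rect(c,k,.0365),"z27",rect(c,k,.027))
st=[(167,88),(398,50),(224,323)]
p=plane(c,st,.012)*1000; print("stage corners",p.round(1), np.linalg.norm(p[1]-p[0]),np.linalg.norm(p[2]-p[0]))
print("inner corner z27",plane(c,[(358,95)],.027)*1000, "left stop outer near",plane(c,[(247,98),(371,79),(249,111)],.027)*1000)
print("vial cap",plane(c,[(188,108)],.056)*1000)
E
```

```text
px [317. 288.] z32 [ 599.9 -138.   120.5   22.8    8.8] z36 [ 599.3 -135.2  118.9   22.5    8.8] z27 [ 600.7 -141.1  122.2   23.1    8.8]
px [519. 300.] z32 [ 860.8 -173.6  143.   117.1   90. ] z36 [ 856.7 -170.3  141.1  115.6   90. ] z27 [ 865.3 -177.3  145.1  118.8   90. ]
px [125. 250.] z32 [356.8 -86.7  68.5  57.6 -11.6] z36 [359.4 -84.5  67.6  56.8 -11.6] z27 [354.  -89.1  69.5  58.4 -11.6]
px [255. 207.] z32 [519.2 -31.2  91.   71.5  12. ] z36 [519.6 -29.7  89.8  70.6  12. ] z27 [518.7 -32.8  92.3  72.6  12. ]
px [104. 150.] z32 [351.3  35.6  71.   51.5  33.7] z36 [353.9  36.2  70.   50.8  33.7] z27 [348.4  35.   72.   52.3  33.7]
px [181. 104.] z32 [445.   85.4  30.3  19.  -60. ] z36 [446.4  85.3  29.9  18.7 -60. ] z27 [443.5  85.5  30.8  19.2 -60. ]
px [343. 143.] z32 [595.3  -3.9 216.2 134.  -81.2] z36 [594.7  -2.8 213.4 132.3 -81.2] z27 [595.9  -5.1 219.4 136.  -81.2]
stage corners [[ 423.1  103.1]
 [ 676.4  141.3]
 [ 469.3 -209.6]] 256.2117404858635 316.0570116786979
inner corner z27 [[633.23964048  95.05107649]] left stop outer near [[513.61913801  91.99214199]
 [645.79746132 110.9890628 ]
 [515.36677771  78.61282218]]
vial cap [[457.36988403  81.38422393]]
```

Emit:
play_rows([
  [[0,0,0,-0.077],[0,0,0,-0.077],[-0.0304,-0.0117,0.01,0],[-0.0304,-0.0117,0.01,0],[-0.0304,-0.0117,0.01,0]],
], gripper=0.04)

```text
time: 0.62
ee_pos: [0.529, -0.0962, 0.2008]
tcp_rot: [180.0, 0.0, 98.9]
wrist_force: [0.4, -0.8, -0.0]
opening: 0.0403
grasp_force: 0.0
```

Emit:
play_rows([
  [[0,0,0.026,0],[0,0,0.026,0],[0,0,0.026,0],[0,0,0.026,0],[0,0,0.026,0]],
])

```text
time: 1.03
ee_pos: [0.529, -0.0956, 0.07]
tcp_rot: [-180.0, -0.0, 98.8]
wrist_force: [0.8, -0.5, -0.2]
opening: 0.0399
grasp_force: 0.0
```

```bash
cat >> h.py <<'E'
O=np.array([572.5,-36.3]); A=np.radians(8.8); U=np.array([np.cos(A),np.sin(A)]); V=np.array([-U[1],U[0]])
def st(p): d=np.asarray(p)[...,:2]-O; return np.stack([d@U,d@V],-1).round(1)
def report(bot,name="wrist",save=None,z=.032):
    c=bot.camera(name); o=bot.get_obs()
    print("t",o["time"],"tcp st",st(o["ee_pos"]*1000),"z",o["ee_pos"][2].round(4),"rot",o["tcp_rot"].round(1),"F",o["wrist_force"].round(1),"open",o["opening"])
    for k in blobs(c):
        r=rect(c,k,z); print("px",k.mean(0).round(),"st",st(r[:2]),"size",r[2:4],"ang",(r[4]-8.8).round(1))
    if save: cv2.imwrite(f"pics/{save}.png",c["img"])
    return c
E
python3 - <<'E'
from workcell import bot
from h import *
report(bot,save="w1")
E
```

```text
t 1.0833 tcp st [-54.3 -51.1] z 0.0645 rot [-1.796e+02 -1.000e-01  9.880e+01] F [-1.1  0.  -4.8] open 0.040036165632155875
px [401. 393.] st [  40.6 -184.8] size [75.7 16.3] ang -53.2
px [302. 352.] st [ -34.9 -145.1] size [37.7 11.9] ang 0.0
px [300. 306.] st [ -36.6 -106.1] size [25.8 18.9] ang 0.0
px [541. 274.] st [113.6 -95.1] size [204.9  52.5] ang -74.5
px [134.  92.] st [-134.9   37.2] size [34.8  9. ] ang -37.7
px [ 66. 204.] st [-176.4  -59.1] size [191.8 114.4] ang 74.5
px [281. 129.] st [-51.9  13. ] size [90.8 71.1] ang 3.1
px [481. 191.] st [ 77.7 -21.3] size [198.1  86.3] ang 65.5
```

View pics/w1.png

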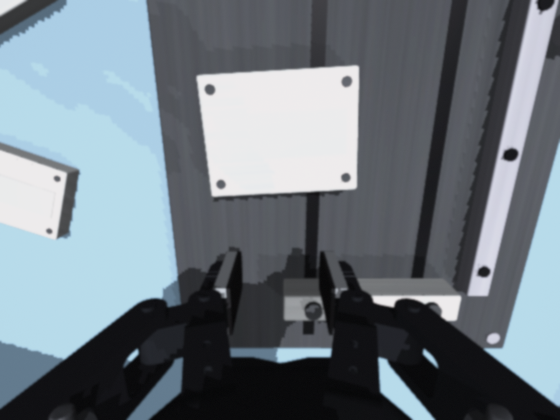

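Emit:
play_rows([
  [[0,0,0.013,0],[0,0,0.013,0],[0,0,0.012,0],[0,0,0.01,0],[0,0,0.006,0]],
])

```text
time: 1.5
ee_pos: [0.529, -0.0954, 0.0163]
tcp_rot: [-179.9, -0.0, 98.8]
wrist_force: [-0.5, -0.1, 0.1]
opening: 0.0398
grasp_force: 0.0
```

Emit:
play_rows([
  [[0,0,0,0],[0.004,0,0,0],[0.004,0,0,0],[0.004,0,0,0],[0.004,0,0,0]],
])

```text
time: 1.92
ee_pos: [0.5271, -0.0792, 0.0179]
tcp_rot: [179.9, 0.0, 98.8]
wrist_force: [-2.0, -0.4, 0.4]
opening: 0.04
grasp_force: 0.0
```

Emit:
play_rows([
  [[0.004,0,0,0],[0.004,0,0,0],[0.004,0,0,0],[0.004,0,0,0],[0.004,0,0,0]],
])

```text
time: 2.33
ee_pos: [0.5241, -0.0598, 0.0177]
tcp_rot: [179.9, 0.0, 98.8]
wrist_force: [1.4, -4.2, 3.4]
opening: 0.0396
grasp_force: 2.3
```

Run:
```python
from workcell import bot
from h import *
report(bot,save="w2"); report(bot,"side")
```

```text
t 2.3833 tcp st [-51.5 -15.1] z 0.0176 rot [180.    0.   98.8] F [ 1.  -3.3  1.9] open 0.04025164953123053
px [417. 413.] st [  26.5 -101.2] size [20.8 10.6] ang -0.1
px [544. 312.] st [ 83.7 -35.7] size [95.7 16.3] ang -90.1
px [ 51. 264.] st [-155.2  -28.8] size [151.1  68.2] ang 74.5
px [283. 176.] st [-50.  31.] size [90.4 70.1] ang 0.0
t 2.4333 tcp st [-51.6 -15.2] z 0.0174 rot [180.   -0.   98.9] F [-0.1 -0.2 -0.1] open 0.03990527437829929
px [ 51. 414.] st [135.5 625.1] size [74.3 27. ] ang 17.0
px [187. 340.] st [ -1.6 430.5] size [162.8  82.9] ang -91.5
px [117. 299.] st [185.9 380.9] size [76.3 50.9] ang -81.9
px [446. 288.] st [-451.8  148.4] size [187.6  49.1] ang -95.9
px [339. 257.] st [-223.   122.7] size [67.9 52.9] ang 24.5
px [353. 228.] st [-233.4    5.7] size [70.4 66. ] ang 69.1
px [278. 222.] st [-51.5  33.7] size [86.6 68.1] ang -0.5
px [206. 163.] st [ 249.4 -216.7] size [251.9 107.5] ang -98.6
px [443. 146.] st [-442.6 -544.6] size [201.5 143.3] ang 2.9
px [384.  89.] st [ -325.9 -1094.5] size [1021.7  722.8] ang 28.7
px [367.   9.] st [  217.9 -2950.3] size [1836.3  831.3] ang 55.1
```

View pics/w2.png

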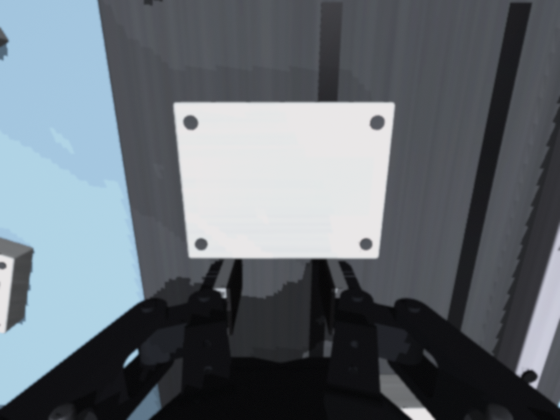

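The carrier (edges about 175–394 px, bottom edge at row 257) is square to the fingertips and moving straight. I'll continue +43 mm.

Emit:
play_rows([
  [[0.004,0,0,0],[0.005,0,0,0],[0.005,0,0,0],[0.005,0,0,0],[0.005,0,0,0]],
])

```text
time: 2.85
ee_pos: [0.52, -0.0357, 0.0173]
tcp_rot: [-180.0, 0.0, 98.8]
wrist_force: [0.3, -3.2, 1.8]
opening: 0.0399
grasp_force: 1.9
```

Emit:
play_rows([
  [[0.005,0,0,0],[0.005,0,0,0],[0.004,0,0,0],[0.003,0,0,0],[0.002,0,0,0]],
])

```text
time: 3.27
ee_pos: [0.5171, -0.017, 0.0173]
tcp_rot: [-180.0, -0.0, 98.8]
wrist_force: [1.4, -4.0, 3.1]
opening: 0.0399
grasp_force: 1.9
```

Run:
```python
from workcell import bot
from h import *
report(bot)
```

```text
t 3.3167 tcp st [-51.9  27.8] z 0.0172 rot [-180.    -0.    98.8] F [ 0.4 -1.5  1.4] open 0.040105997771072106
px [ 14. 357.] st [-192.1  -23.7] size [63.1 17.8] ang 74.5
px [546. 313.] st [83.7  6.2] size [92.5 16.4] ang -90.1
px [ 67. 256.] st [-152.1   26.9] size [119.3  67.9] ang 74.5
px [284. 177.] st [-50.2  74.3] size [90.4 70.3] ang 0.1
px [437.  50.] st [  8.3 128. ] size [97.  14.2] ang 0.1
px [125.  19.] st [-109.4  136.8] size [21.  15.1] ang 0.1
```

Emit:
play_rows([
  [[-0.01,0,0,0],[-0.005,0,-0.01,0],[0,0,-0.03,0],[0,0,-0.03,0],[0,0,-0.03,0]],
], gripper=0.03)

```text
time: 3.73
ee_pos: [0.519, -0.0329, 0.1187]
tcp_rot: [-179.9, -0.0, 98.8]
wrist_force: [0.1, -1.2, -0.2]
opening: 0.0299
grasp_force: 0.0
```

Emit:
play_rows([
  [[0,0,0,0.1208],[0,0,0,0.1208],[0,0,0,0.1208],[0,0,0,0.1208],[0,0,0,0.1208]],
])

```text
time: 4.15
ee_pos: [0.5194, -0.0329, 0.1178]
tcp_rot: [-180.0, -0.0, 63.8]
wrist_force: [-0.1, 0.6, 1.3]
opening: 0.0301
grasp_force: 0.0
```

Emit:
play_rows([
  [[0,0,0,0.1208],[0,0,0,0.1208],[0,0,0,0.1208],[0,0,0,0.1208],[0,0,0,0.1208]],
])

```text
time: 4.57
ee_pos: [0.5194, -0.0328, 0.1178]
tcp_rot: [-180.0, -0.0, 29.2]
wrist_force: [0.5, -0.7, 0.9]
opening: 0.0299
grasp_force: 0.0
```

Emit:
play_rows([
  [[0,0,0,0.1208],[0,0,0,0.1208],[0,0,0,0.1208],[0,0,0,0],[0,0,0,0]],
])

```text
time: 4.98
ee_pos: [0.5194, -0.0327, 0.1176]
tcp_rot: [-180.0, 0.0, 9.0]
wrist_force: [-0.4, -0.9, -0.0]
opening: 0.0301
grasp_force: 0.0
```

Emit:
play_rows([
  [[-0.018,-0.014,0,0],[-0.018,-0.013,0,0],[-0.016,-0.013,0,0],[-0.016,-0.013,0,0],[0,0,0,0]],
])

```text
time: 5.4
ee_pos: [0.4419, 0.0105, 0.1177]
tcp_rot: [-180.0, 0.0, 9.1]
wrist_force: [-0.2, 0.2, -0.5]
opening: 0.0297
grasp_force: 0.0
```

Run:
```python
from workcell import bot
from h import *
c=report(bot,save="w3")
```

```text
t 5.45 tcp st [-120.5   65.5] z 0.1178 rot [-180.    -0.     9.1] F [0.5 0.6 0.1] open 0.03004044580986647
px [382. 293.] st [-199.2  -22.8] size [54.9 24. ] ang 63.6
px [257. 310.] st [-212.8   81.1] size [73.  35.8] ang -12.5
px [183. 194.] st [-108.4  142.3] size [26.8 21.7] ang 0.6
px [271. 114.] st [-50.3  74.7] size [90.6 70.7] ang 0.0
px [532.  63.] st [ -12.4 -106.4] size [75.9 23.5] ang -0.1
px [193.  51.] st [ -7.6 127.8] size [63.7 15.1] ang -0.1
```

View pics/w3.png

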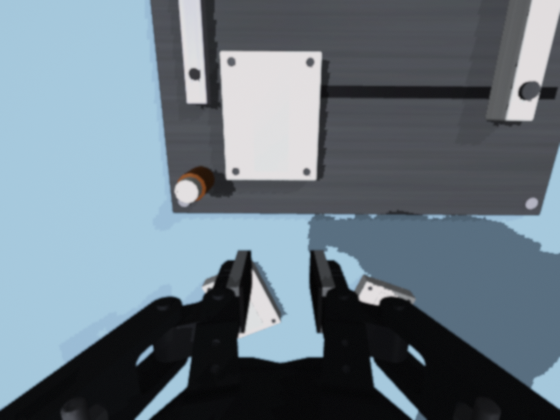

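Emit:
play_rows([
  [[0,0.0055,0.015,0.005],[0,0,0.025,0],[0,0,0.025,0],[0,0,0.02,0],[0,0,0.01,0]],
], gripper=0.02)

```text
time: 5.87
ee_pos: [0.4444, 0.0037, 0.0199]
tcp_rot: [-180.0, 0.2, 8.7]
wrist_force: [-0.3, -0.2, -0.0]
opening: 0.02
grasp_force: 0.0
```

Emit:
play_rows([
  [[0,0,0.005,0],[0.003,0,0,0],[0.004,0,0,0],[0.004,0,0,0],[0.004,0,0,0]],
])

```text
time: 6.28
ee_pos: [0.4608, 0.0065, 0.0184]
tcp_rot: [180.0, -0.1, 8.6]
wrist_force: [-4.7, -0.3, 4.1]
opening: 0.0201
grasp_force: 2.3
```

Emit:
play_rows([
  [[0.004,0,0,0],[0.005,0,0,0],[0.005,0,0,0],[0.005,0,0,0],[0.005,0,0,0]],
])

```text
time: 6.7
ee_pos: [0.484, 0.0101, 0.0173]
tcp_rot: [180.0, 0.0, 8.6]
wrist_force: [-4.2, -0.6, 3.6]
opening: 0.0201
grasp_force: 2.3
```

Run:
```python
from workcell import bot
from h import *
c=report(bot,save="w4")
```

```text
t 6.75 tcp st [-79.4  59.4] z 0.0173 rot [ 1.8e+02 -1.0e-01  8.6e+00] F [-0.7  0.2  0.7] open 0.019949828201688072
px [281. 345.] st [-120.4   60.1] size [30.  17.3] ang -90.2
px [245. 148.] st [-24.6  74.7] size [90.9 70.4] ang 0.4
px [114.  96.] st [ -1.4 126.5] size [74.6 14.8] ang 0.0
px [ 38. 203.] st [-68.9 163. ] size [210.6  56.6] ang -15.8
```

Emit:
play_rows([
  [[0.005,0,0,0],[0.005,0,0,0],[0.005,0,0,0],[0.005,0,0,0],[0.005,0,0,0]],
])

```text
time: 7.17
ee_pos: [0.5088, 0.0138, 0.0172]
tcp_rot: [180.0, 0.0, 8.6]
wrist_force: [-1.8, 0.5, 1.1]
opening: 0.0199
grasp_force: 1.5
```

Emit:
play_rows([
  [[0.006,0,0,0],[0.006,0,0,0],[0.006,0,0,0],[0.006,0,0,0],[0.004,0,0,0]],
])

```text
time: 7.58
ee_pos: [0.5368, 0.0181, 0.0172]
tcp_rot: [180.0, -0.0, 8.6]
wrist_force: [-2.7, 0.2, 0.6]
opening: 0.0202
grasp_force: 1.3
```

Run:
```python
from workcell import bot
from h import *
c=report(bot,save="w5")
```

```text
t 7.6333 tcp st [-26.5  59.2] z 0.0172 rot [180.   -0.    8.6] F [-0.4  1.4  0. ] open 0.02008919764558141
px [245. 147.] st [28.8 74.4] size [90.6 70.2] ang 0.4
px [257.  69.] st [26.  44.5] size [179.1 126. ] ang -90.2
px [ 37. 202.] st [-15.2 163.3] size [210.3  54.9] ang -15.8
```

View pics/w5.png

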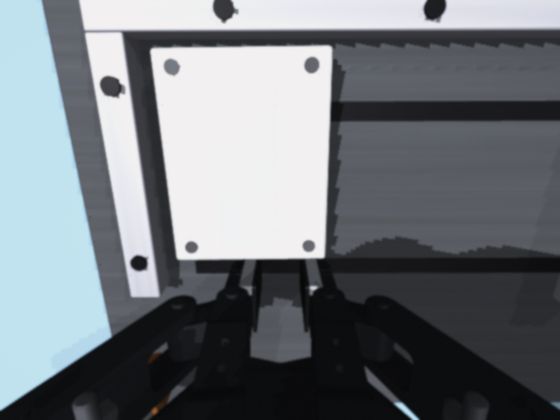

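The carrier is square: its far edge at row 47 sits about 6 mm short of the far stop (row 30), and its left edge is about 10 mm from the side stop.

Emit:
play_rows([
  [[0.002,0,0,0],[0.0015,0,0,0],[0.0015,0,0,0],[0.001,0,0,0],[0.001,0,0,0]],
])

```text
time: 8.05
ee_pos: [0.5428, 0.019, 0.0173]
tcp_rot: [-180.0, 0.0, 8.6]
wrist_force: [-6.2, -0.2, 1.5]
opening: 0.0202
grasp_force: 3.4
```

Emit:
play_rows([
  [[0.0005,0,0,0],[0.0005,0,0,0],[0,0,0,0],[0,0,0,0],[0,0,0,0]],
])

```text
time: 8.47
ee_pos: [0.5428, 0.019, 0.0172]
tcp_rot: [-180.0, 0.1, 8.6]
wrist_force: [-7.4, -0.7, 3.5]
opening: 0.0201
grasp_force: 3.9
```

Run:
```python
from workcell import bot
from h import *
c=report(bot)
```

```text
t 8.5167 tcp st [-20.9  59.2] z 0.0172 rot [-1.8e+02  1.0e-01  8.6e+00] F [-7.7  0.2  4. ] open 0.020135444515579526
px [257. 112.] st [29.3 43.7] size [180.7 131.4] ang -89.9
px [ 37. 203.] st [ -9.3 163.4] size [210.6  54.9] ang -15.9
```

Now carrying on to the clamp: back off, lift, turn back and move behind the bar.

Emit:
play_rows([
  [[-0.007,0,0,0],[-0.008,0,-0.01,0],[0,0,-0.03,0],[0,0,-0.03,0],[0,0,-0.03,0]],
], gripper=0.04)

```text
time: 8.93
ee_pos: [0.5284, 0.0168, 0.1194]
tcp_rot: [180.0, -0.1, 8.6]
wrist_force: [0.3, 0.2, 0.2]
opening: 0.04
grasp_force: 0.0
```

Emit:
play_rows([
  [[0,0,0,-0.121],[0,0,0,-0.121],[0,0,0,-0.121],[0,0,0,-0.121],[0,0,0,-0.121]],
])

```text
time: 9.35
ee_pos: [0.5289, 0.0168, 0.1185]
tcp_rot: [179.9, -0.1, 43.6]
wrist_force: [0.1, -0.4, 0.1]
opening: 0.04
grasp_force: 0.0
```

Emit:
play_rows([
  [[0,0,0,-0.121],[0,0,0,-0.121],[0,0,0,-0.121],[0,0,0,-0.121],[0,0,0,-0.121]],
])

```text
time: 9.77
ee_pos: [0.5289, 0.0168, 0.1184]
tcp_rot: [179.9, -0.0, 78.2]
wrist_force: [-0.2, -0.3, 0.5]
opening: 0.0396
grasp_force: 0.0
```

Emit:
play_rows([
  [[0,0,0,-0.121],[0,0,0,-0.121],[0,0,0,-0.121],[0,0,0,0],[-0.014,0,0,0]],
])

```text
time: 10.18
ee_pos: [0.5309, 0.0042, 0.1182]
tcp_rot: [179.9, -0.0, 98.6]
wrist_force: [-0.4, 0.2, 1.0]
opening: 0.0402
grasp_force: 0.0
```

Emit:
play_rows([
  [[-0.018,0.006,0,0],[-0.018,0.006,0,0],[-0.018,0.006,0,0],[-0.018,0.006,0,0],[-0.018,0.006,0,0]],
])

```text
time: 10.6
ee_pos: [0.5747, -0.0823, 0.1181]
tcp_rot: [179.9, 0.0, 98.4]
wrist_force: [-0.3, -0.2, 0.5]
opening: 0.0398
grasp_force: 0.0
```

Emit:
play_rows([
  [[-0.02,0.006,0,0],[-0.02,0.006,0,0],[-0.02,0.006,0,0],[-0.02,0.006,0,0],[-0.01,0.004,0,0]],
])

```text
time: 11.02
ee_pos: [0.6161, -0.1681, 0.1178]
tcp_rot: [179.9, 0.0, 98.4]
wrist_force: [-0.4, 0.2, -0.2]
opening: 0.0398
grasp_force: 0.0
```

Run:
```python
from workcell import bot
from h import *
c=report(bot,save="w6")
print("mouse",st(plane(bot.camera("scene"),[(110,248)],.015)*1000))
```

```text
t 11.0667 tcp st [  23.3 -137.6] z 0.1175 rot [180.    0.   98.4] F [-2.  -0.3 -1. ] open 0.04021982310240784
px [401. 393.] st [ 138.9 -326.4] size [94.7 19.3] ang -53.6
px [531. 298.] st [ 228.3 -231.7] size [244.4  83. ] ang -74.9
px [263. 171.] st [   9.7 -102.6] size [123.8  22.2] ang 0.0
px [278. 196.] st [   7.7 -140. ] size [462.2 285.4] ang 3.5
px [370.  81.] st [ 86.5 -43.8] size [107.6  15.3] ang -90.1
mouse [[-196.  -302.7]]
```

View pics/w6.png

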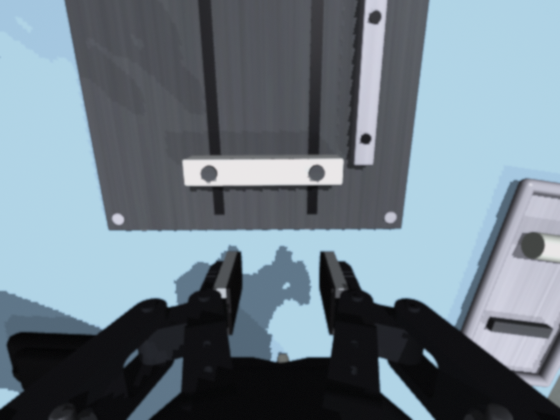

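The clamp bar lies at (183–342, 158–187) px, joint ≈ 0.028, with the fingers behind it and clear of everything. Next I descend and push.

Emit:
play_rows([
  [[0,0,0.02,-0.007],[0,0,0.025,0],[0,0,0.025,0],[0,0,0.02,0],[0,0,0.01,0]],
])

```text
time: 11.53
ee_pos: [0.614, -0.1647, 0.0147]
tcp_rot: [-179.8, -0.1, 99.0]
wrist_force: [0.1, 0.7, 0.2]
opening: 0.04
grasp_force: 0.0
```

Emit:
play_rows([
  [[0,0,0,0],[0.004,0,0,0],[0.005,0,0,0],[0.005,0,0,0],[0.005,0,0,0]],
])

```text
time: 11.95
ee_pos: [0.6136, -0.1474, 0.0191]
tcp_rot: [179.9, 0.1, 99.1]
wrist_force: [1.7, -3.2, 3.0]
opening: 0.0401
grasp_force: 1.7
```

Emit:
play_rows([
  [[0.006,0,0,0],[0.006,0,0,0],[0.006,0,0,0],[0.006,0,0,0],[0.006,0,0,0]],
])

```text
time: 12.37
ee_pos: [0.608, -0.1172, 0.0175]
tcp_rot: [180.0, 0.0, 99.1]
wrist_force: [2.3, -3.6, 1.9]
opening: 0.0403
grasp_force: 1.8
```

Run:
```python
from workcell import bot
from h import *
c=report(bot,save="w7",z=.0365)
```

```text
t 12.4167 tcp st [ 22.6 -84.3] z 0.0173 rot [-180.    -0.    99.1] F [ 1.4 -1.2  1.1] open 0.04017944221489324
px [401. 394.] st [  86.6 -152.1] size [52.6 12.2] ang -52.1
px [319. 206.] st [ 23.6 -60.8] size [297.7 184.9] ang -0.5
px [258.  69.] st [12.1 -0.9] size [61.7 58.6] ang -90.2
px [139.  22.] st [-29.5  22.5] size [15.   6.7] ang -89.8
```

View pics/w7.png

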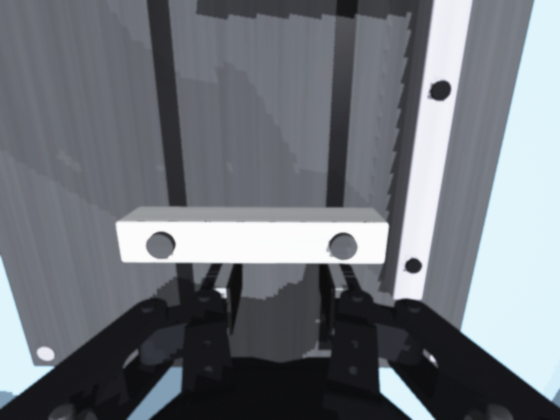

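The bar (118–388, 208–262 px) moves squarely ahead of the fingertips.

Emit:
play_rows([
  [[0.006,0,0,0],[0.006,0,0,0],[0.006,0,0,0],[0.006,0,0,0],[0.006,0,0,0]],
])

```text
time: 12.83
ee_pos: [0.6032, -0.0875, 0.0172]
tcp_rot: [180.0, 0.0, 99.1]
wrist_force: [2.5, -2.4, 0.9]
opening: 0.0399
grasp_force: 1.8
```

Emit:
play_rows([
  [[0.006,0,0,0],[0.006,0,0,0],[0.006,0,0,0],[0.006,0,0,0],[0.006,0,0,0]],
])

```text
time: 13.25
ee_pos: [0.5983, -0.0579, 0.0172]
tcp_rot: [-180.0, 0.0, 99.1]
wrist_force: [3.3, -3.7, -0.2]
opening: 0.04
grasp_force: 1.8
```

Emit:
play_rows([
  [[0.005,0,0,0],[0.005,0,0,0],[0.005,0,0,0],[0.005,0,0,0],[0.005,0,0,0]],
])

```text
time: 13.67
ee_pos: [0.5944, -0.0334, 0.0173]
tcp_rot: [-180.0, 0.0, 99.1]
wrist_force: [4.5, -3.5, 0.0]
opening: 0.0398
grasp_force: 1.7
```

Emit:
play_rows([
  [[0.003,0,0,0],[0.002,0,0,0],[0.002,0,0,0],[0.002,0,0,0],[0.002,0,0,0]],
])

```text
time: 14.08
ee_pos: [0.5928, -0.0232, 0.0173]
tcp_rot: [-180.0, 0.0, 99.1]
wrist_force: [3.8, -4.8, 0.5]
opening: 0.0402
grasp_force: 2.7
```

Run:
```python
from workcell import bot
from h import *
c=report(bot,save="w8")
```

```text
t 14.1333 tcp st [22.  10.1] z 0.0172 rot [-180.     0.    99.1] F [ 2.9 -2.5 -0.8] open 0.04000589475614761
px [394. 387.] st [ 84.2 -56.8] size [35.3 13.2] ang -52.1
px [499. 144.] st [114.3  74.6] size [25.9 14.1] ang -6.7
px [305. 116.] st [20.1 62.9] size [145.4 128.3] ang 0.0
```

View pics/w8.png

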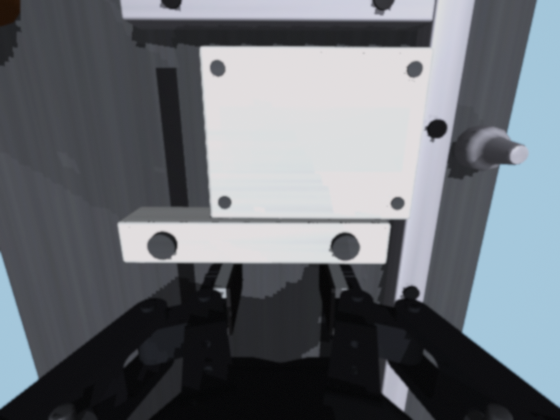

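The bar now touches the carrier (right edge at row 218) with the carrier still against the far stop. A gap of about 9 mm remains to the side stop (rows 20–47), so I push on gently.

Emit:
play_rows([
  [[0.002,0,0,0],[0.002,0,0,0],[0.0015,0,0,0],[0.0015,0,0,0],[0.001,0,0,0]],
])

```text
time: 14.55
ee_pos: [0.5915, -0.0154, 0.0172]
tcp_rot: [-180.0, 0.0, 99.1]
wrist_force: [3.4, -5.2, 1.0]
opening: 0.0397
grasp_force: 2.6
```

Emit:
play_rows([
  [[0.001,0,0,0],[0.001,0,0,0],[0.0005,0,0,0],[0.0005,0,0,0],[0,0,0,0]],
])

```text
time: 14.97
ee_pos: [0.5913, -0.0137, 0.0173]
tcp_rot: [-180.0, 0.2, 99.0]
wrist_force: [4.4, -10.7, 0.1]
opening: 0.04
grasp_force: 5.6
```

Run:
```python
from workcell import bot
from h import *
c=report(bot,save="w9")
```

```text
t 15.0167 tcp st [22.  19.5] z 0.0173 rot [-180.     0.2   99. ] F [  4.4 -10.1   0.2] open 0.04017541219908076
px [394. 387.] st [ 84.4 -47.7] size [34.9 13.2] ang -52.2
px [494. 167.] st [114.4  74.8] size [26.2 15.1] ang -9.8
px [295. 145.] st [20.2 71.9] size [145.3 126.5] ang -0.3
```

The force rose at the expected position, so the carrier is seated. One more small press, then back off and look.

Emit:
play_rows([
  [[0.0007,0,0,0],[0.0007,0,0,0],[0,0,0,0],[0,0,0,0],[0,0,0,0]],
])

```text
time: 15.43
ee_pos: [0.5913, -0.0136, 0.0173]
tcp_rot: [-180.0, 0.3, 98.9]
wrist_force: [5.0, -16.9, -1.6]
opening: 0.0399
grasp_force: 8.9
```

Emit:
play_rows([
  [[-0.005,0,0,0],[-0.01,0,0,0],[-0.01,0,-0.01,0],[0,0,-0.03,0],[0,0,-0.03,0]],
])

```text
time: 15.85
ee_pos: [0.5935, -0.0362, 0.0872]
tcp_rot: [-179.8, -0.1, 99.1]
wrist_force: [0.4, -0.1, 0.8]
opening: 0.0401
grasp_force: 0.0
```

Emit:
play_rows([
  [[0,0,-0.025,0],[0,0,-0.025,0],[0,0,0,0],[0,0,0,0],[0,0,0,0]],
])

```text
time: 16.27
ee_pos: [0.5945, -0.0357, 0.137]
tcp_rot: [-180.0, -0.0, 99.1]
wrist_force: [-0.2, 0.1, -0.6]
opening: 0.0396
grasp_force: 0.0
```

Run:
```python
from workcell import bot
from h import *
c=report(bot)
cv2.imwrite("pics/w10.png",cv2.resize(c["img"],(784,588)))
```

```text
t 16.3167 tcp st [21.6 -2.6] z 0.1363 rot [-179.9   -0.    99.1] F [-0.3  0.8 -0.5] open 0.039678722506742634
px [397. 389.] st [ 145.9 -208. ] size [91.7 22.1] ang -53.5
px [297. 347.] st [  40.6 -153.3] size [65.1 27.3] ang 0.3
px [526. 347.] st [ 280.4 -147.4] size [164.9  73.2] ang -38.0
px [301. 126.] st [21.4 32.1] size [207.8 146.7] ang -90.0
px [ 52. 170.] st [-154.9   -2.2] size [263.  123.2] ang 74.8
px [469. 155.] st [180.3  23. ] size [279.4 165.2] ang -78.7
px [94. 17.] st [-112.5  140. ] size [22.1 21.9] ang 26.6
```

View pics/w10.png

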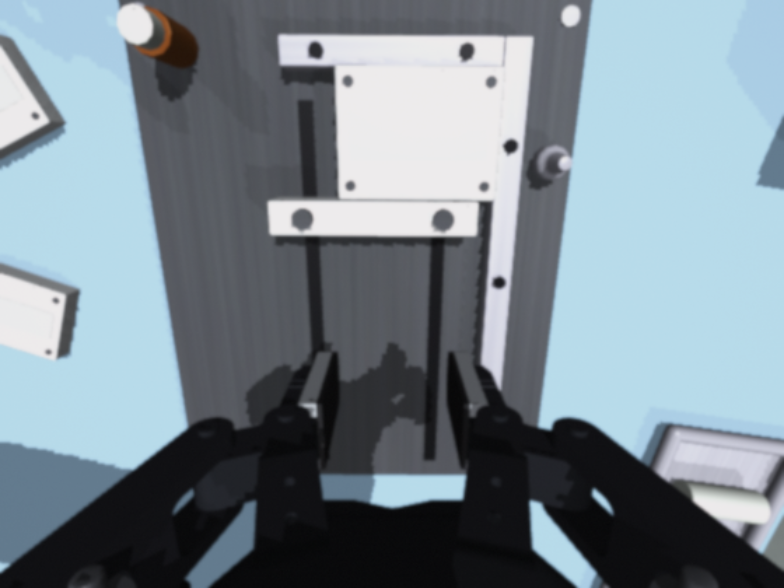

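The carrier sits in the corner with no dark gap at either stop, and the bar is against it. The vial and nozzle are untouched. I'll do a numeric check from the carrier's screw dots while moving clear.

Emit:
play_rows([
  [[-0.01,0,-0.02,0],[-0.01,0,-0.02,0],[-0.01,0,-0.02,0],[-0.01,0,-0.01,0],[0,0,0,0]],
])

```text
time: 16.73
ee_pos: [0.6016, -0.0763, 0.2085]
tcp_rot: [179.9, 0.0, 99.0]
wrist_force: [-0.2, 0.5, -0.2]
opening: 0.0397
grasp_force: 0.0
```

Run:
```python
from workcell import bot
from h import *
c=report(bot)
g=cv2.cvtColor(c["img"],cv2.COLOR_BGR2GRAY)
# dark dots inside bright surfaces, stage mm at z=32
m=(g<130).astype(np.uint8); n,l,s,ce=cv2.connectedComponentsWithStats(m)
for i in range(1,n):
    if 8<s[i,4]<150: print(ce[i].round(1),s[i,4],"z32",st(plane(c,[ce[i]],.032)*1000)[0],"z27",st(plane(c,[ce[i]],.027)*1000)[0],"z40",st(plane(c,[ce[i]],.0405)*1000)[0])
```

```text
t 16.7833 tcp st [ 22.4 -43.1] z 0.207 rot [-180.   -0.   99.] F [-0.6  0.4 -0.3] open 0.039846886137275585
px [482. 286.] st [ 261.9 -185.8] size [148.7 113.4] ang -98.7
px [ 55. 165.] st [-218.   -21.8] size [71.  55.5] ang -20.8
px [300.  92.] st [22.  17.3] size [227.8 146.4] ang -90.0
px [39. 36.] st [-206.3  100.7] size [74.7 54.8] ang 21.5
[45.2  1.4] 12 z32 [-191.9  128.7] z27 [-195.3  130.2] z40 [-186.2  126.2]
[234.7   3.8] 63 z32 [-19.4 127.6] z27 [-20.  129.1] z40 [-18.3 125.2]
[321.3   4.4] 67 z32 [ 59.8 127.6] z27 [ 60.4 129. ] z40 [ 58.8 125.1]
[253.4  21.1] 19 z32 [ -2.6 113.9] z27 [ -3.  115.1] z40 [ -2.  111.7]
[335.5  21.8] 18 z32 [ 73.6 113.7] z27 [ 74.4 114.9] z40 [ 72.2 111.5]
[347.5  60.9] 51 z32 [87.1 80.7] z27 [88.1 81.4] z40 [85.4 79.4]
[254.5  84. ] 16 z32 [-2.8 59.6] z27 [-3.2 60. ] z40 [-2.1 58.9]
[332.3  84.5] 14 z32 [73.7 59.5] z27 [74.5 59.9] z40 [72.3 58.8]
[226.9 103.6] 111 z32 [-30.8  41.3] z27 [-31.6  41.4] z40 [-29.4  41.1]
[308.2 104.3] 108 z32 [50.5 41. ] z27 [51.  41.1] z40 [49.8 40.8]
[341.8 144.2] 42 z32 [86.7  1.8] z27 [87.8  1.3] z40 [85.   2.7]
[337.  216.2] 40 z32 [ 86.5 -77.5] z27 [ 87.5 -79.2] z40 [ 84.8 -74.5]
[484. 279.] 19 z32 [ 267.9 -156.7] z27 [ 271.7 -159.7] z40 [ 261.4 -151.6]
```

The carrier centre is at stage (35.2, 85.2) mm relative to the stop screws, the angle is about 0, and the clamp joint is ≈ 0.17. Everything is in place, so I'm handing in.

```bash
python3 -c "
from workcell import bot
print(bot.job_done())"
```

```text
the job is handed in; nothing more can be done
None
```

The carrier sits square in the corner against both stops with the clamp bar trapping it, the hand is clear, and the job is handed in; my camera check before handing in put everything within tolerance, but the judge gave no verdict.

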